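Probe the sampling port with the gauge rod and show its tip

TASK

Take the gauge rod out of its cradle by its blue handle and slide it, tip first, down the analyser's sloping guide tube until the brass collar stops fully against the rim; go gently, because the tube's liner cracks if the rod presses on it with more than 20 N. Draw the rod all the way out again and hold it level with its tip about 10 cm above the red square marked in the middle of the light panel, so that the tip can be read; finish there, with the gripper holding the rod still and clear of everything else. Leave the jar, the beaker and the slide box where they stand.

Things in the scene. Friction and masses are not known exactly. Their poses are not given: they have to be found in the camera images.
- rod: Loose gauge rod, ~130 g. Origin: centre of the collar's face on the tip side; +x runs along the rod to the handle. 10 mm round shank from x = -85 mm (red tip) to 0; brass collar, 40 mm diameter, x = 0 to 8; blue handle, 18 x 18 mm, x = 8 to 113, flats square to y and z. Starts level, axis 70 mm above the bench, tip roughly towards the robot. Grip near x = 55 mm; centre of mass near x = 40 mm.
- rod_tip (a point): The middle of the rod's red tip: in the rod's frame x = -85 mm, y = z = 0.
- cradle: Fixed cradle, grey with white posts. Origin on the bench; +x runs along the rod to its handle. Foot x = -35 to 155, 70 mm wide, 12 high; two notched posts, 14 mm thick, 34 wide: under the shank (x = 0, 77 mm high, notch floor 65) and under the handle's end (x = 143, 73 high, floor 61). The handle is free between them. Lift the rod straight up 20 mm or more to free it.
- analyser: Fixed bench analyser. Origin on the bench below the centre of the guide tube's mouth; +x is the horizontal direction in which the mouth faces (roughly away from the robot). White housing behind the tube (x = -178 to -118 mm, 140 wide, 125 high), white cheeks beside it (x = -120 to -30, y = +-47 to +-63, 85 high). Nothing of it stands in front of the mouth (x > 20).
- guide_tube: Fixed rigid steel tube on the analyser, sloping 35 degrees from level. Origin: centre of its mouth in the rim's plane, 120 mm above the bench; +z points out of the mouth (out and up). The rod goes in along -z, rod +x parallel to tube +z. Funnel mouth 32 mm inside, 38 outside, narrowing from 8 to 22 mm deep to a 14 mm bore; 100 mm long, open below, so the rod stops only by its collar on the rim.
- light_panel: Fixed flat light panel for reading, 150 x 150 x 15 mm, black frame, white lit face, red 55 mm square outline marked in the middle. Origin: centre of its underside.
- panel_mid (a point): Centre of the red square on the light panel's upper face, 15 mm above the bench.
- sample_jar: Bystander: loose amber jar, 48 mm diameter, 65 mm high; origin at the centre of its underside.
- beaker: Bystander: loose clear plastic beaker, 60 mm rim diameter, 70 mm high; origin at the centre of its underside.
- slide_box: Bystander: loose green slide box, 50 x 80 x 28 mm; origin at the centre of its underside.

How it is judged:
On the way, in this order (a step that is already met when the one before it is completed fails the run):
1. the rod is down the guide tube with its collar on the rim (z of rod in the frame of guide_tube below 0.003 m and z of rod_tip in the frame of guide_tube below -0.078 m and x of rod_tip in the frame of guide_tube between -0.008 and 0.008 m and y of rod_tip in the frame of guide_tube between -0.008 and 0.008 m and angle between the x axis of rod and the z axis of guide_tube, either way round below 0.1 rad), for 0.2 s.
2. the rod is drawn all the way out of the tube, in the gripper (z of rod_tip in the frame of guide_tube above 0.01 m and contact force between the fingers and rod above 0.5 N), for 0.1 s.
At the end, for the whole second after the job is handed in: The rod is held in the gripper, level within 0.1 rad, at rest, its tip within 30 mm horizontally of the centre of the panel's red square and 75 to 165 mm above the bench (60 to 150 mm above the panel), touching nothing but the gripper (angle between rod's own x axis and vertical between 1.4708 and 1.6708 rad and horizontal distance between rod_tip and panel_mid below 0.03 m and height (world z) of rod_tip between 0.075 and 0.165 m and linear speed of rod below 0.02 m/s and angular speed of rod below 0.1 rad/s and contact force between the fingers and rod above 0.5 N and contact force between rod and light_panel below 0.1 N and contact force between rod and analyser below 0.1 N and contact force between rod and cradle below 0.1 N and contact force between rod and sample_jar below 0.1 N and contact force between rod and beaker below 0.1 N and contact force between rod and slide_box below 0.1 N); the arm keeps its last pose, push and grip.
It fails at once if the rod presses on the analyser or its guide tube with more than 20 N (contact force between rod and analyser above 20 N or contact force between rod and guide_tube above 20 N).
It fails at once if a bystander is moved by more than 15 mm (distance of any of sample_jar, beaker, slide_box from where it was at the start of the episode above 0.015 m).
It also fails if it takes over 53 s, if anything falls off the work surface, if the arm or the gripper's body presses on something with over 40 N, if the wrist force passes 120 N, or if a joint passes its speed limit or range.

ROBOT

A 6-joint arm with a two-finger parallel gripper is mounted at the origin on the work surface. World frame = base frame: x ahead of the robot, y to its left, z up, the work surface at z = 0. Lengths are in m, angles in rad, forces in N, time in s.
With the tool pointing down it reaches from about 0.3 to 0.875 m from the base axis. Payload 6.4 kg.
Tool frame: the origin (TCP) lies midway between the tips of the shut fingers; the grasp point (between the pads) lies 19 mm behind it; z points along the fingers, y is the line along which they close (so a half turn about z gives the same grasp; the last joint's range is limited). The gripper opens to 88 mm and grips with 3 to 60 N. Pads are 18 mm wide; open, the fingers measure 123 mm over their backs; the gripper's body (75 mm by 187 mm) begins 45 mm behind the grasp point.
Start: joints at [-1.37, 0.181, 1.607, -0, 1.354, -0.206], TCP at [0.228, -0.528, 0.217] pointing down, gripper open.
Joint ranges: [-2.99, 2.99], [-0.89, 2.07], [0.3, 2.58], [-1.14, 4.28], [0, 2.63], [-3.12, 3.12]. Speed limits (rad/s): [2.57, 2.57, 3.01, 3.14, 3.14, 3.14].

INTERFACE

Orientations are given as a rotation vector (axis times angle).
In Python, from workcell import manip gives the robot as it stands. The module is installed in compiled form; this text tells all that it offers.
- The arm moves only by the shell command python3 -m inch 'ROWS' [OPENING]. ROWS is JSON, a list of rows, each a list of 2 entries, a list of its own where there are three numbers: the shift along the world's x, y, z in mm, then the turn, a rotation vector about the world's x, y, z in rad. A call has 1 to 10 rows; each row is the pose to reach, as a shift and turn from the pose commanded when the call began; what a row does not reach only later rows make up. A row lasts 1/12 s, in which the tool goes at most 41.7 mm and 7.16 degrees, less where a joint would pass 70% of its speed; a pose out of reach is approached as far as the arm can. A call with a gripper value outside its range is refused whole. OPENING is the closure in counts, from 0 (fully open) to 255 (shut), set as the call begins (- or left out, the last holds). The fingers move at their own pace and stop on an object; the grip force is fixed at half the most. Time passes only in rows, so rows that repeat a pose let the fingers close. It gives the time, the measured TCP pose, the force, the opening and the grip force at its end, in the units of the state.
- manip.observe(): the state, without advancing time (a new reading comes with each control period).
- manip.get_image(name): name is "side" or "top"; returns the picture (480x640x3 uint8, red, green, blue); there is no depth.
- manip.camera_params(name): a dict with "fx", "fy", "cx", "cy" (pixels), "T" (4x4, takes a point from camera to world coordinates). Camera axes: x right, y up, looking along -z (the intrinsics and any distortion apply to the point x, -y, -z); pixel columns grow to the right and rows downward; lengths in m; the calibration is good to about 2 mm. A picture is of the moment at which its call begins. camera_params takes no time and is no camera call.
- manip.hand_in(): hands the job in; it is judged then, once.
Trained networks look in the newest picture that a camera, given by its name, has taken for a name from the list of things; names that differ only in an ending like _2 or _b are one class to them, and where a whole thing is asked for, a point or a joint stands for the part that bears it (a point fixed in the world has none). Each returns a list of dicts, best first, with "conf" (0 to 1); they miss things now and then, are a little off and sometimes report something else, mostly with a low value. They report only what shows in the picture. A call takes as long as a camera call.
- manip.spot_in(camera, thing): "extent" ([left, top, right, bottom] in pixels, round what is visible of it).
- manip.place_of(camera, thing): "point" ([column, row] in pixels: a listed point, or the origin of a listed thing).
The state is a dict: "t": time; "qpos": joint angles; "qd": joint speeds; "joint_efforts": joint torques, N m; "ee_pos": TCP position; "orientation": TCP orientation; "wrist_force": force on the tool from outside, world axes, zero at the start; "moment": the same for the moment, N m; "opening": finger opening in m; "gripper_force": force on a finger pad.
Only numpy, scipy, OpenCV 4.12 (cv2) and the standard library are available. Lean on these libraries where they do the work, as an engineer would, in place of code of your own. Each camera call takes 0.05 s, during which the arm holds its last target. There are 200 camera calls.

## Working session

There is one attempt and no reset: what is moved stays moved. The work goes in short steps, Python scripts to look and compute and a shell command to move; the robot and the scene stay as the last step left them, time stands still between calls to the robot, and variables do not carry over. Pictures are saved under pics/ and viewed, at most 10 in all, crops included, and the job is handed in when it is done.

```bash
mkdir -p pics; cat > h.py <<'E'
import numpy as np, cv2, json
from workcell import manip
from scipy.spatial.transform import Rotation as R
def ray(cam,px):
    p=manip.camera_params(cam); T=np.array(p["T"])
    d=np.array([(px[0]-p["cx"])/p["fx"],-(px[1]-p["cy"])/p["fy"],-1.])
    return T[:3,3],T[:3,:3]@d
def onz(cam,px,z):
    o,d=ray(cam,px); return o+d*(z-o[2])/d[2]
def proj(cam,P):
    p=manip.camera_params(cam); T=np.array(p["T"])
    q=T[:3,:3].T@(np.asarray(P)-T[:3,3]); return np.array([p["cx"]+p["fx"]*q[0]/-q[2],p["cy"]-p["fy"]*q[1]/-q[2]])
def tri(a,b):
    o1,d1=ray("top",a);o2,d2=ray("side",b)
    s=np.linalg.lstsq(np.c_[d1,-d2],o2-o1,rcond=None)[0]
    A=o1+s[0]*d1;B=o2+s[1]*d2
    return (A+B)/2,np.linalg.norm(A-B)
def save(cam,n): 
    im=manip.get_image(cam); cv2.imwrite(f"pics/{n}.png",im[:,:,::-1]); return im
E
python3 - <<'E'
from h import *
np.set_printoptions(precision=4,suppress=True)
for c in("top","side"):
    save(c,c+"0"); p=manip.camera_params(c); print(c,{k:v for k,v in p.items() if k!="T"},np.array(p["T"]))
for t in["rod","rod_tip","cradle","analyser","guide_tube","light_panel","panel_mid","sample_jar","beaker","slide_box"]:
    r={}
    for c in("top","side"):
        q=manip.place_of(c,t); r[c]=[(np.round(k["point"],1).tolist(),round(k["conf"],2)) for k in q[:2]]
    print(t,r, tri(r["top"][0][0],r["side"][0][0]) if r["top"] and r["side"] else "")
print(manip.observe())
E
```

```text
top {'fx': 448.3682674511945, 'fy': 448.3682674511945, 'cx': 317.70418388687955, 'cy': 229.78701147211657} [[ 0.0269  0.9848 -0.1715  0.4433]
 [-0.9996  0.0267 -0.0034  0.0095]
 [ 0.0012  0.1715  0.9852  0.9772]
 [ 0.      0.      0.      1.    ]]
side {'fx': 442.92626629880436, 'fy': 442.92626629880436, 'cx': 315.617024797282, 'cy': 237.70548509333855} [[ 0.8646  0.3105 -0.395   0.3056]
 [-0.5024  0.5471 -0.6696 -0.5233]
 [ 0.0082  0.7774  0.629   0.5627]
 [ 0.      0.      0.      1.    ]]
rod {'top': [([207.9, 290.4], 0.93)], 'side': [([197.8, 195.1], 0.8)]} (array([0.4741, 0.2278, 0.0748]), np.float64(0.004949584695575307))
rod_tip {'top': [([197.7, 332.8], 0.68)], 'side': [([147.0, 203.3], 0.65)]} (array([0.3854, 0.2428, 0.077 ]), np.float64(0.006991389163925678))
cradle {'top': [([210.3, 313.1], 0.79)], 'side': [([173.2, 228.9], 0.71)]} (array([0.4216, 0.2379, 0.0046]), np.float64(0.009210378353168756))
analyser {'top': [([312.7, 275.3], 0.6)], 'side': [([261.1, 276.7], 0.76)]} (array([0.5129, 0.0208, 0.0066]), np.float64(0.0014227781049934566))
guide_tube {'top': [([309.4, 272
[... 670 characters left out ...]
([ 0.7487, -0.0511,  0.0032]), np.float64(0.0060136059740742796))
slide_box {'top': [([415.5, 171.1], 0.61)], 'side': [([450.2, 310.1], 0.72)]} (array([ 0.7548, -0.2052,  0.0027]), np.float64(0.0032899812832430145))
{'t': 1.1, 'qpos': array([-1.3703,  0.1808,  1.607 , -0.    ,  1.3538, -0.2063]), 'qd': array([-0.0012, -0.0008, -0.0001, -0.0006, -0.0009, -0.0015]), 'joint_efforts': array([ -0.0001, -43.3838, -34.2173,   0.0704,   0.0308,   0.    ]), 'ee_pos': array([ 0.2275, -0.5281,  0.2168]), 'orientation': array([-3.0768, -0.6346,  0.    ]), 'wrist_force': array([-0.4079, -0.9258, -0.629 ]), 'moment': array([ 0.036 , -0.0365,  0.0033]), 'gripper_force': 0.0, 'opening': 0.08819647927368306}
```

View pics/top0.png

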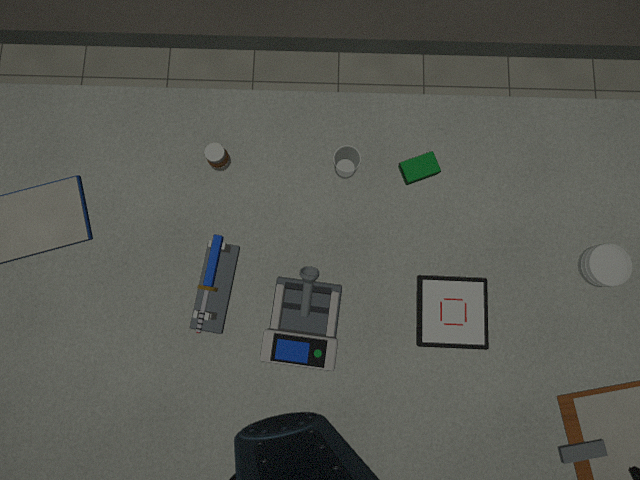

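View pics/side0.png

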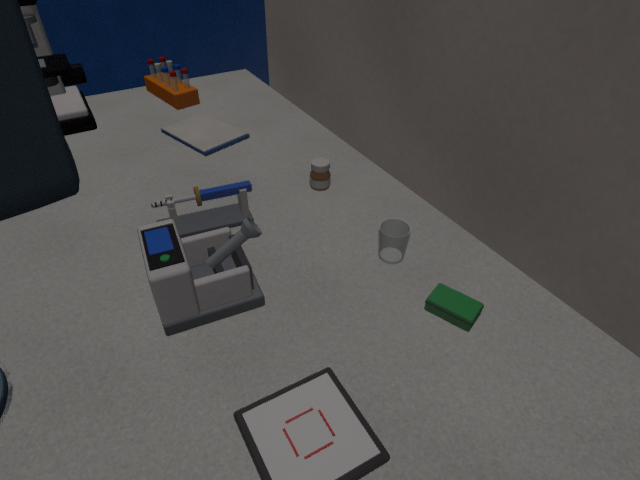

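The top view shows the rod on its cradle from handle end (218,237) to tip (199,328). The analyser tube runs from its mouth at (310,272) to about (304,318), and the panel square is at (454,311). The side view agrees. I'll enlarge the key regions next.

```bash
python3 - <<'E'
import cv2,numpy as np
t=cv2.imread("pics/top0.png");s=cv2.imread("pics/side0.png")
f=lambda i,x,y,w,h,k:cv2.resize(i[y:y+h,x:x+w],None,fx=k,fy=k,interpolation=cv2.INTER_CUBIC)
a=np.hstack([f(t,180,230,66,110,5.4545454)[:600,:360],f(t,250,255,73,110,5.4545454)[:600,:398]])
cv2.imwrite("pics/c1.png",cv2.convertScaleAbs(a,alpha=1.6))
b=f(s,130,165,145,108,5.5); cv2.imwrite("pics/c2.png",cv2.convertScaleAbs(b[:600,:800],alpha=1.6)); print(a.shape,b.shape)
E
```

```text
(600, 758, 3) (594, 798, 3)
```

View pics/c1.png

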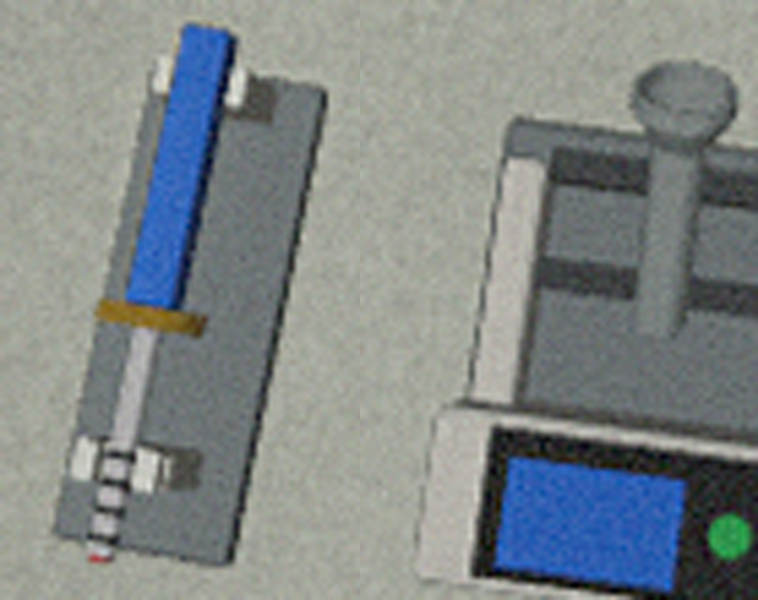

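View pics/c2.png

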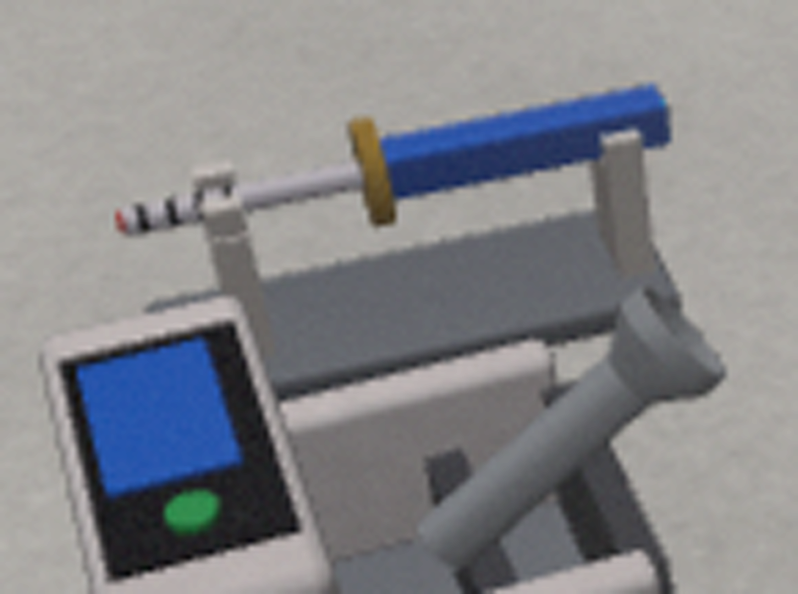

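The crops show the rod axis, the collar and the funnel rim clearly. I'll fit poses from those pixels.

```bash
cat > fit.py <<'E'
from h import *
from scipy.optimize import least_squares
np.set_printoptions(precision=4,suppress=True)
k=60/11
T=lambda x,y:("top",np.array([180+x/k,230+y/k])); A=lambda x,y:("top",np.array([250+(x-360)/k,255+y/k])); S=lambda x,y:("side",np.array([130+x/5.5,165+y/5.5]))
def fit(obs,x0,z0):
    def res(p):
        c,s=np.cos(p[2]),np.sin(p[2]); r=[]
        for P,(cam,px),w in obs:
            W=np.array([p[0]+c*P[0]-s*P[1],p[1]+s*P[0]+c*P[1],z0+P[2]]); r+=list((proj(cam,W)-px)*w)
        return np.array(r)
    f=least_squares(res,x0,loss="soft_l1"); print(f.x,np.degrees(f.x[2])); print(f.fun.reshape(-1,2)); return f.x
m=1e-3
rod=fit([([-.085,0,0],T(99,556),1),([.113,.009,.009],T(186,25),1),([.113,-.009,.009],T(236,38),1),([.004,.0,.02],T(151,312),1),
 ([-.085,0,0],S(120,222),1),([0.004,0,0],S(372,172),1),([.113,.009,.009],S(655,86),1),([.113,-.009,.009],S(668,108),1)],[.47,.23,-.17],.07)
t=np.radians(35);c,s=np.cos(t),np.sin(t)
an=fit([([0,0,.12],A(684,98),1),([-.08*c,0,.12-.08*s],A(664,300),(1,.2)),([0,0,.12],S(681,330),1),([-.1*c,0,.12-.1*s],S(445,540),(1,.5)),
 ([-.118,.07,.125],A(445,405),1),([-.178,.07,.125],A(415,578),1),([-.118,-.07,.125],("top",np.array([338,338])),.7)],[.51,.02,-.1],0)
u=np.array([np.cos(rod[2]),np.sin(rod[2])]); g=rod[:2]+.055*u
print("grasp",g, "shift mm",1000*(np.r_[g,.051]-manip.observe()["ee_pos"]),"turn",rod[2]-2*np.arctan2(.6346,3.0768))
E
python3 fit.py
```

```text
[ 0.4722  0.2299 -0.1532] -8.778496030607362
[[ 0.0886  0.9913]
 [ 0.5177 -0.5782]
 [ 0.0218 -1.3913]
 [-1.9477  0.596 ]
 [-0.5886  0.3151]
 [ 0.0354  0.3463]
 [ 0.4073 -0.331 ]
 [ 0.3169  0.0477]]
[ 0.5127  0.026  -0.0921] -5.278257289844998
[[ 0.1323 -2.2754]
 [ 0.1661 -0.9268]
 [ 0.69    0.0877]
 [-0.6088  0.7999]
 [-1.244  -0.1255]
 [-0.2899  1.3855]
 [ 0.8768  0.2136]]
grasp [0.5265 0.2215] shift mm [ 299.0157  749.5833 -165.8224] turn -0.5600156715818246
```

```bash
python3 -m inch '[[[299,750,0],[0,0,-0.56]],[[299,750,0],[0,0,-0.56]],[[299,750,0],[0,0,-0.56]],[[299,750,0],[0,0,-0.56]],[[299,750,0],[0,0,-0.56]],[[299,750,0],[0,0,-0.56]],[[299,750,0],[0,0,-0.56]],[[299,750,0],[0,0,-0.56]],[[299,750,0],[0,0,-0.56]],[[299,750,0],[0,0,-0.56]]]' 0
```

```text
t: 1.93
ee_pos: [0.3819, -0.1398, 0.2172]
orientation: [3.132, -0.241, 0.002]
wrist_force: [0.3, -0.3, 0.3]
opening: 0.0881
gripper_force: 0.0
```

```bash
python3 -m inch '[[[145,362,0],[0,0,0]],[[145,362,0],[0,0,0]],[[145,362,0],[0,0,0]],[[145,362,0],[0,0,0]],[[145,362,0],[0,0,0]],[[145,362,0],[0,0,0]],[[145,362,0],[0,0,0]],[[145,362,0],[0,0,0]],[[145,362,0],[0,0,0]],[[145,362,0],[0,0,0]]]' 0; python3 - <<'E'
from h import *
save("top","t1");save("side","s1")
o=manip.observe();print(o["ee_pos"],o["qpos"])
s=cv2.imread("pics/s1.png");t=cv2.imread("pics/t1.png")
a=np.hstack([cv2.resize(s[90:290,110:310],(400,400)),cv2.resize(t[180:380,130:330],(400,400))])
cv2.imwrite("pics/c3.png",cv2.convertScaleAbs(a,alpha=1.5))
E
```

```text
t: 2.77
ee_pos: [0.5275, 0.225, 0.2168]
orientation: [-3.131, 0.235, -0.001]
wrist_force: [-0.4, -0.9, -0.5]
opening: 0.0881
gripper_force: 0.0
[0.52684143 0.2229917  0.21642282] [1.92783115e-01 1.74744772e-01 1.61483446e+00 3.76609523e-04
 1.35218641e+00 1.91286784e+00]
```

View pics/c3.png

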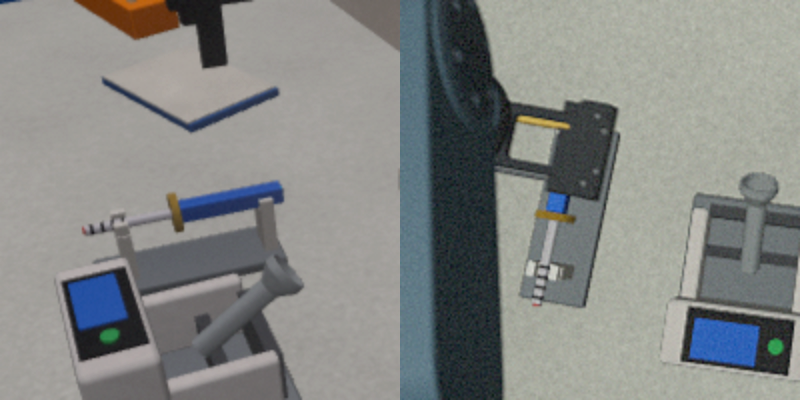

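The top view shows the gripper over the handle and square to the rod, and nothing has moved in the side view. Descending.

```bash
python3 -m inch '[[[0,0,-40],[0,0,0]],[[0,0,-80],[0,0,0]],[[0,0,-110],[0,0,0]],[[0,0,-135],[0,0,0]],[[0,0,-150],[0,0,0]],[[0,0,-160],[0,0,0]],[[0,0,-166],[0,0,0]],[[0,0,-166],[0,0,0]],[[0,0,-166],[0,0,0]]]' 0 && python3 -m inch '[[[0,0,0],[0,0,0]],[[0,0,0],[0,0,0]],[[0,0,0],[0,0,0]],[[0,0,0],[0,0,0]],[[0,0,0],[0,0,0]],[[0,0,0],[0,0,0]],[[0,0,0],[0,0,0]],[[0,0,0],[0,0,0]],[[0,0,0],[0,0,0]],[[0,0,0],[0,0,0]]]' 255
```

```text
t: 3.62
ee_pos: [0.5273, 0.2201, 0.0517]
orientation: [-3.132, 0.241, -0.002]
wrist_force: [-0.2, -0.1, 0.9]
opening: 0.0881
gripper_force: 0.0
t: 4.45
ee_pos: [0.5266, 0.2205, 0.0508]
orientation: [-3.132, 0.24, -0.0]
wrist_force: [1.4, 2.0, -0.1]
opening: 0.0234
gripper_force: 0.5
```

```bash
python3 -m inch '[[[0,0,0],[0,0,0]],[[0,0,0],[0,0,0]],[[0,0,0],[0,0,0]],[[0,0,0],[0,0,0]],[[0,0,0],[0,0,0]],[[0,0,0],[0,0,0]]]' 255
```

```text
t: 4.95
ee_pos: [0.5269, 0.2221, 0.0512]
orientation: [-3.13, 0.24, -0.001]
wrist_force: [-0.1, 7.6, 0.2]
opening: 0.0174
gripper_force: 30.0
```

```bash
python3 -m inch '[[[0,1,3],[0,0,0]],[[0,1,8],[0,0,0]],[[0,1,15],[0,0,0]],[[0,1,25],[0,0,0]],[[0,1,45],[0,0,0]],[[0,1,80],[0,0,0]],[[0,1,120],[0,0,0]],[[0,1,150],[0,0,0]],[[0,1,150],[0,0,0]],[[0,1,150],[0,0,0]]]'; python3 - <<'E'
from h import *
save("top","t2");save("side","s2")
print(manip.observe()["wrist_force"])
for th in("rod","rod_tip"):
    a=manip.place_of("top",th);b=manip.place_of("side",th);print(th,a[:1],b[:1], tri(a[0]["point"],b[0]["point"]) if a and b else "")
s=cv2.imread("pics/s2.png");t=cv2.imread("pics/t2.png")
a=np.hstack([cv2.resize(s[90:290,110:310],(400,400)),cv2.resize(t[180:380,130:330],(400,400))])
cv2.imwrite("pics/c4.png",cv2.convertScaleAbs(a,alpha=1.5))
E
```

```text
t: 5.78
ee_pos: [0.5283, 0.2211, 0.2042]
orientation: [-3.132, 0.241, -0.009]
wrist_force: [0.3, -0.6, -2.9]
opening: 0.0172
gripper_force: 30.0
[-0.16353921 -0.04703759 -1.08652733]
rod [{'point': [185.9, 285.3], 'conf': 0.86}] [{'point': [183.7, 124.6], 'conf': 0.68}] (array([0.47510953, 0.22964167, 0.2227648 ]), np.float64(0.001338492145761233))
rod_tip [{'point': [343.4, 172.8], 'conf': 0.23}] [{'point': [130.0, 132.8], 'conf': 0.65}] (array([ 0.48643276, -0.02364287,  0.38220348]), np.float64(0.26950162815440853))
```

View pics/c4.png

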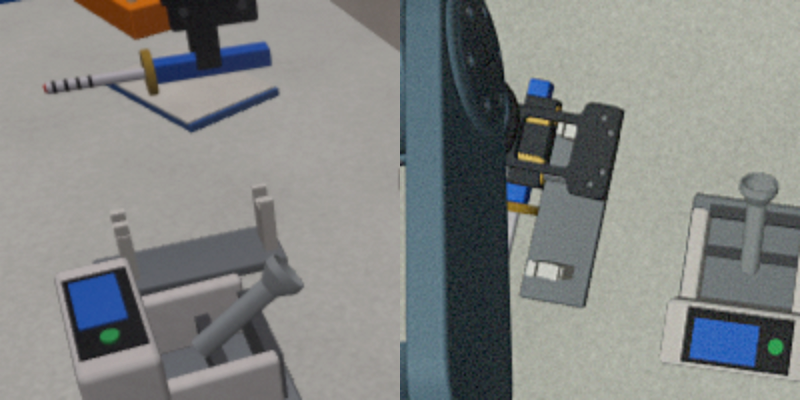

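The rod is held about 54 mm from its origin and level, and the cradle is empty. Next I'll work out the pre-insertion pose.

```bash
cat > tgt.py <<'E'
from h import *
import sys
np.set_printoptions(precision=4,suppress=True)
def axes(psi,p=np.radians(35)):
    c,s=np.cos(psi),np.sin(psi)
    x=np.array([np.cos(p)*c,np.cos(p)*s,np.sin(p)]); z=np.array([np.sin(p)*c,np.sin(p)*s,-np.cos(p)])
    return x,z,np.c_[x,np.cross(z,x),z]
def go(M,psi,d,g=.054):
    x,z,Rt=axes(psi); P=np.asarray(M)+(d+g)*x+.019*z
    o=manip.observe(); Rc=R.from_rotvec(o["orientation"])
    print("TCP",P,"shift",1000*(P-o["ee_pos"]),"turn",(R.from_matrix(Rt)*Rc.inv()).as_rotvec(),"axis",x)
if __name__=="__main__": go([.5127,.026,.12],np.radians(-5.28),float(sys.argv[1]))
E
python3 tgt.py .145
```

```text
TCP [0.6859 0.01   0.2186] shift [ 160.2616 -211.0535   19.5306] turn [-0.074  -0.6095  0.0596] axis [ 0.8157 -0.0754  0.5736]
```

```bash
python3 -m inch '[[[160,-211,60],[-0.074,-0.61,0.06]],[[160,-211,60],[-0.074,-0.61,0.06]],[[160,-211,60],[-0.074,-0.61,0.06]],[[160,-211,60],[-0.074,-0.61,0.06]],[[160,-211,60],[-0.074,-0.61,0.06]],[[160,-211,60],[-0.074,-0.61,0.06]],[[160,-211,60],[-0.074,-0.61,0.06]],[[160,-211,20],[-0.074,-0.61,0.06]],[[160,-211,20],[-0.074,-0.61,0.06]],[[160,-211,20],[-0.074,-0.61,0.06]]]'; python3 - <<'E'
from h import *
save("top","t3");save("side","s3")
import tgt; tgt.go([.5127,.026,.12],np.radians(-5.28),.145)
for th in("rod","rod_tip","guide_tube"):
    a=manip.place_of("top",th);b=manip.place_of("side",th);print(th,a[:1],b[:1], tri(a[0]["point"],b[0]["point"]) if a and b else "")
s=cv2.imread("pics/s3.png");t=cv2.imread("pics/t3.png")
a=np.hstack([cv2.resize(s[140:290,190:340],(450,450),interpolation=2),cv2.resize(t[200:350,250:360],(330,450),interpolation=2)])
cv2.imwrite("pics/c5.png",cv2.convertScaleAbs(a,alpha=1.5))
E
```

```text
t: 6.92
ee_pos: [0.6842, 0.0103, 0.2164]
orientation: [2.971, -0.137, 0.929]
wrist_force: [-0.8, 0.3, -1.3]
opening: 0.0174
gripper_force: 30.0
TCP [0.6859 0.01   0.2186] shift [-0.7525 -0.8241 -2.4919] turn [-0.0006  0.0032 -0.0017] axis [ 0.8157 -0.0754  0.5736]
rod [] [{'point': [321.8, 166.7], 'conf': 0.94}] 
rod_tip [] [{'point': [280.2, 200.8], 'conf': 0.57}] 
guide_tube [{'point': [218.9, 161.3], 'conf': 0.72}] [{'point': [259.3, 223.5], 'conf': 0.94}] (array([ 0.6977,  0.2621, -0.0572]), np.float64(0.165865207404368))
```

View pics/c5.png

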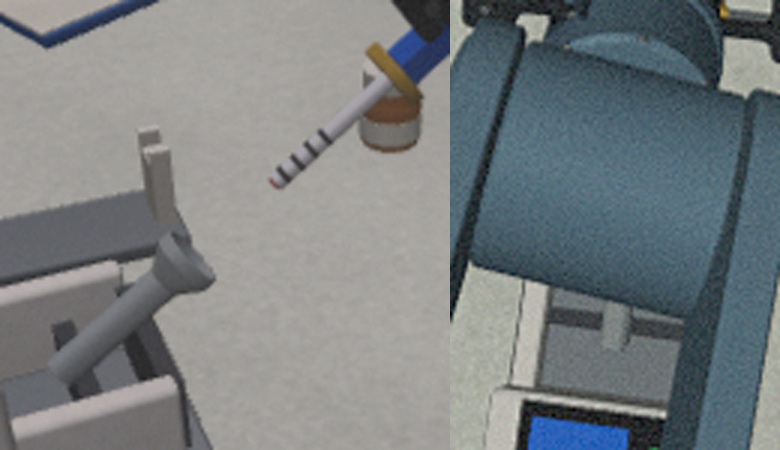

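The side view shows the tip at about (282,201), lined up with the mouth at about (254,227); the arm hides the top view. I'll overlay the models to check alignment.

```bash
cat > ov.py <<'E'
from h import *
from tgt import axes
def draw(cam,im,off,k,pts,col,close=False):
    q=np.array([(proj(cam,p)-off+.5)*k-.5 for p in pts]); cv2.polylines(im,[np.round(q*8).astype(int)],close,col,1,cv2.LINE_AA,3)
def crop(f,x,y,w,h,k): return cv2.convertScaleAbs(cv2.resize(cv2.imread(f)[y:y+h,x:x+w],None,fx=k,fy=k,interpolation=2),alpha=1.6)
def tube(cam,im,off,k,M,psi):
    x,z,Rt=axes(psi); th=np.linspace(0,2*np.pi,40)
    for r,d in((.019,0),(.016,0)): draw(cam,im,off,k,[M+r*(np.cos(t)*Rt[:,1]+np.sin(t)*z)+d*x for t in th],(0,255,255))
    draw(cam,im,off,k,[M,M-.1*x],(0,0,255))
    for s in(-1,1):
        for v in(Rt[:,1],z): draw(cam,im,off,k,[M-.03*x+s*.01*v,M-.1*x+s*.01*v],(0,160,0))
E
python3 - <<'E'
from ov import *
M=np.array([.5127,.026,.12]);psi=np.radians(-5.28)
a=crop("pics/top0.png",285,260,50,75,8);tube("top",a,(285,260),8,M,psi)
b=crop("pics/side0.png",200,205,75,75,8)[:, :400];b=crop("pics/side0.png",205,212,60,60,6);tube("side",b,(205,212),6,M,psi)
c=crop("pics/s3.png",265,155,65,40,6)[:240,:390]
c=crop("pics/s3.png",265,155,60,40,6)
o=manip.observe();Rc=R.from_rotvec(o["orientation"]).as_matrix();g=o["ee_pos"]-.019*Rc[:,2]
for s in(-1,1): draw("side",c,(265,155),6,[g-(.054+.085)*Rc[:,0]+s*.005*Rc[:,2],g-.054*Rc[:,0]+s*.005*Rc[:,2]],(0,0,255)); draw("side",c,(265,155),6,[g-(.054+.085)*Rc[:,0]+s*.005*Rc[:,1],g-.054*Rc[:,0]+s*.005*Rc[:,1]],(0,255,0))
r=np.vstack([b,c])
cv2.imwrite("pics/o1.png",np.hstack([a,r]));print(a.shape,r.shape)
E
```

```text
(600, 400, 3) (600, 360, 3)
```

View pics/o1.png

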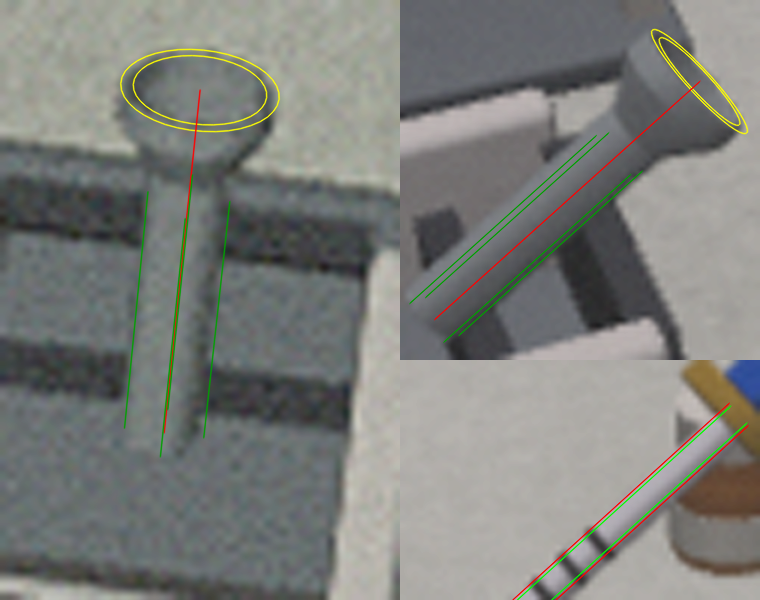

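The model matches to about 1 px, though the top view suggests the mouth is about 1 mm further in +y. I'll average the settled pose and compute the shift to the funnel.

```bash
cat > avg.py <<'E'
from h import *
from tgt import axes
import sys
np.set_printoptions(precision=4,suppress=True)
def avg(n=4):
    P=[];Q=[];F=[];T=[]
    for _ in range(n): manip.get_image("side");o=manip.observe();P.append(o["ee_pos"]);Q.append(o["orientation"]);F.append(o["wrist_force"]);T.append(o["moment"])
    return np.mean(P,0),R.from_rotvec(Q).mean(),np.mean(F,0),np.mean(T,0),np.std(P,0)
M=np.array([.512,.0272,.12]);psi=np.radians(-5.28)
def rep(d,n=4,M=M):
    P,Rc,F,Tq,s=avg(n); x,z,Rt=axes(psi); m=Rc.as_matrix()
    tool=Rt
    tip=P-.019*m[:,2]-(.054+.085)*m[:,0]; rel=Rt.T@(tip-M)
    print("tip rel tube (axial,lat,toolz) mm",1000*rel,"std",1000*s); print("F world",F,"F tube frame",Rt.T@F,"moment",Tq,"t",manip.observe()["t"])
    tgt=M+(d+.054)*x+.019*z
    print("shift",1000*(tgt-P),"turn",(R.from_matrix(Rt)*Rc.inv()).as_rotvec())
if __name__=="__main__": rep(float(sys.argv[1]))
E
python3 avg.py .079
```

```text
tip rel tube (axial,lat,toolz) mm [62.9206  0.5468 -0.8105] std [0.0953 0.0834 0.2572]
F world [ 0.1995 -0.2032 -1.5446] F tube frame [-0.7079  0.184   1.3899] moment [ 0.0646  0.4064 -0.0163] t 7.5167
shift [-55.4395   5.5252 -40.7343] turn [-0.0004  0.0044 -0.0016]
```

```bash
python3 -m inch '[[[-13,1,-9.5],[0,0.004,0]],[[-26,2.5,-19],[0,0.004,0]],[[-37,4,-27],[0,0.004,0]],[[-45,4.5,-33],[0,0.004,0]],[[-51,5,-37.5],[0,0.004,0]],[[-55.5,5.5,-41],[0,0.004,0]],[[-55.5,5.5,-41],[0,0.004,0]],[[-55.5,5.5,-41],[0,0.004,0]]]'; python3 avg.py .065
```

```text
t: 8.18
ee_pos: [0.6315, 0.0157, 0.1803]
orientation: [2.967, -0.136, 0.936]
wrist_force: [0.3, 0.1, -1.5]
opening: 0.0175
gripper_force: 30.0
tip rel tube (axial,lat,toolz) mm [-5.5625  0.5426  0.5401] std [0.0602 0.0153 0.0732]
F world [-0.0116 -0.351  -1.367 ] F tube frame [-0.7671  0.3506  1.1317] moment [0.0661 0.4227 0.0087] t 8.3833
shift [-11.9867   1.544   -7.952 ] turn [-0.0003  0.0009 -0.0011]
```

```bash
python3 -m inch '[[[-1.6,0.5,-1.4],[0,0,0]],[[-3.2,0.7,-2.8],[0,0,0]],[[-4.8,0.9,-4],[0,0,0]],[[-6.4,1,-5],[0,0,0]],[[-8,1.1,-5.5],[0,0,0]],[[-9,1.2,-6],[0,0,0]],[[-9,1.2,-6],[0,0,0]]]'; python3 avg.py .062
```

```text
t: 8.97
ee_pos: [0.6218, 0.0172, 0.1736]
orientation: [2.968, -0.135, 0.935]
wrist_force: [-0.4, -0.7, -2.9]
opening: 0.0176
gripper_force: 30.0
tip rel tube (axial,lat,toolz) mm [-17.4539   0.0516   0.2493] std [0.0957 0.019  0.0726]
F world [ 0.2678  0.1209 -1.9827] F tube frame [-0.9279 -0.1451  1.7707] moment [ 0.069   0.4221 -0.001 ] t 9.1667
shift [-4.6903  0.3726 -2.9408] turn [-0.0005 -0.0002 -0.0012]
```

```bash
python3 -m inch '[[[-0.8,0.1,-0.6],[0,0,0]],[[-1.6,0.2,-1.1],[0,0,0]],[[-2.4,0.3,-1.7],[0,0,0]],[[-3.2,0.3,-2.2],[0,0,0]],[[-4,0.4,-2.8],[0,0,0]],[[-4,0.4,-2.8],[0,0,0]]]'; python3 avg.py .060
```

```text
t: 9.67
ee_pos: [0.6178, 0.0175, 0.1708]
orientation: [2.968, -0.135, 0.935]
wrist_force: [-0.1, 0.7, -2.6]
opening: 0.0175
gripper_force: 30.0
tip rel tube (axial,lat,toolz) mm [-22.4646   0.0142   0.2627] std [0.0874 0.03   0.0854]
F world [ 0.2364 -0.0154 -1.3646] F tube frame [-0.5887 -0.0064  1.2537] moment [ 0.081   0.4279 -0.0124] t 9.8667
shift [-2.2577  0.109  -1.1795] turn [-0.0006 -0.0004 -0.0012]
```

```bash
python3 -m inch '[[[-0.8,0.1,-0.6],[0,0,0]],[[-1.6,0.2,-1.1],[0,0,0]],[[-2.4,0.2,-1.7],[0,0,0]],[[-3.3,0.3,-2.3],[0,0,0]],[[-4.1,0.4,-2.9],[0,0,0]],[[-4.9,0.5,-3.4],[0,0,0]],[[-5.7,0.5,-4],[0,0,0]],[[-6.5,0.6,-4.6],[0,0,0]],[[-6.5,0.6,-4.6],[0,0,0]]]'; python3 avg.py .050
```

```text
t: 10.62
ee_pos: [0.6114, 0.0181, 0.1662]
orientation: [2.968, -0.135, 0.935]
wrist_force: [-0.2, -0.8, -2.5]
opening: 0.0171
gripper_force: 30.0
tip rel tube (axial,lat,toolz) mm [-30.4272   0.0133   0.2826] std [0.0814 0.0195 0.0866]
F world [-0.2387 -0.1517 -1.6567] F tube frame [-1.1335  0.173   1.2288] moment [0.0728 0.4187 0.0159] t 10.8167
shift [-3.9297  0.2624 -2.3342] turn [-0.0006 -0.0004 -0.0012]
```

```bash
python3 -m inch '[[[-2,0.2,-1.4],[0,0,0]],[[-4,0.4,-2.8],[0,0,0]],[[-6,0.6,-4.2],[0,0,0]],[[-8,0.8,-5.6],[0,0,0]],[[-10,1,-7],[0,0,0]],[[-12,1.1,-8.4],[0,0,0]],[[-12,1.1,-8.4],[0,0,0]]]'; python3 avg.py .03
```

```text
t: 11.4
ee_pos: [0.5989, 0.0194, 0.1574]
orientation: [2.969, -0.135, 0.934]
wrist_force: [-1.2, 0.4, -1.0]
opening: 0.0177
gripper_force: 30.0
tip rel tube (axial,lat,toolz) mm [-45.1293   0.0295   0.2401] std [0.1983 0.0384 0.1901]
F world [ 0.0335 -0.3007 -1.529 ] F tube frame [-0.827   0.2963  1.2874] moment [ 0.0852  0.404  -0.0113] t 11.6
shift [-8.2228  0.6755 -5.4128] turn [-0.0005 -0.0004 -0.0012]
```

```bash
python3 -m inch '[[[-2,0.2,-1.4],[0,0,0]],[[-4,0.4,-2.8],[0,0,0]],[[-6,0.6,-4.2],[0,0,0]],[[-8,0.8,-5.6],[0,0,0]],[[-10,1,-7],[0,0,0]],[[-12,1.1,-8.4],[0,0,0]],[[-12,1.1,-8.4],[0,0,0]]]'; python3 avg.py .02; python3 -m inch '[[[-1.6,0.2,-1.1],[0,0,0]],[[-3.3,0.3,-2.3],[0,0,0]],[[-4.9,0.5,-3.4],[0,0,0]],[[-6.5,0.6,-4.6],[0,0,0]],[[-8.2,0.7,-5.7],[0,0,0]],[[-8.2,0.7,-5.7],[0,0,0]]]'; python3 avg.py .0
```

```text
t: 12.18
ee_pos: [0.5869, 0.0204, 0.149]
orientation: [2.969, -0.135, 0.934]
wrist_force: [0.8, -1.0, -2.5]
opening: 0.0171
gripper_force: 30.0
tip rel tube (axial,lat,toolz) mm [-59.8278   0.0362   0.217 ] std [0.2044 0.0607 0.1861]
F world [ 0.1048 -0.464  -1.3653] F tube frame [-0.6626  0.4524  1.2027] moment [0.0718 0.3982 0.0041] t 12.3833
shift [-4.3778  0.328  -2.7341] turn [-0.0005 -0.0004 -0.0012]
t: 12.88
ee_pos: [0.5788, 0.0211, 0.1433]
orientation: [2.969, -0.135, 0.934]
wrist_force: [-1.1, 0.1, -2.3]
opening: 0.0173
gripper_force: 30.0
tip rel tube (axial,lat,toolz) mm [-69.8602   0.0919   0.1698] std [0.1632 0.0231 0.1482]
F world [-0.0242  0.0505 -1.9205] F tube frame [-1.1251 -0.0481  1.5567] moment [ 0.0968  0.3767 -0.0133] t 13.0833
shift [-12.4775   1.1366  -8.4863] turn [-0.0006 -0.0004 -0.0011]
```

```bash
python3 -m inch '[[[-1.2,0.1,-0.9],[0,0,0]],[[-2.5,0.2,-1.7],[0,0,0]],[[-3.7,0.3,-2.6],[0,0,0]],[[-4.9,0.5,-3.4],[0,0,0]],[[-6.1,0.6,-4.3],[0,0,0]],[[-7.3,0.7,-5.2],[0,0,0]],[[-8.2,0.8,-5.7],[0,0,0]],[[-8.2,0.8,-5.7],[0,0,0]]]'; python3 avg.py .0; python3 -m inch '[[[-0.4,0,-0.3],[0,0,0]],[[-0.8,0.1,-0.6],[0,0,0]],[[-1.2,0.1,-0.9],[0,0,0]],[[-1.6,0.1,-1.1],[0,0,0]],[[-1.6,0.1,-1.1],[0,0,0]]]'; python3 avg.py .0
```

```text
t: 13.75
ee_pos: [0.5709, 0.0219, 0.1379]
orientation: [2.968, -0.135, 0.934]
wrist_force: [-0.0, 0.9, -1.0]
opening: 0.0178
gripper_force: 30.0
tip rel tube (axial,lat,toolz) mm [-79.7944   0.0535   0.1117] std [0.1089 0.0231 0.1055]
F world [ 0.1052 -0.2149 -1.6637] F tube frame [-0.8523  0.2044  1.4342] moment [ 0.0772  0.423  -0.0286] t 13.95
shift [-4.3403  0.3436 -2.8451] turn [-0.0005 -0.0003 -0.0012]
t: 14.37
ee_pos: [0.5694, 0.0219, 0.137]
orientation: [2.968, -0.135, 0.935]
wrist_force: [-0.9, -0.6, -1.6]
opening: 0.0175
gripper_force: 30.0
tip rel tube (axial,lat,toolz) mm [-81.7817   0.0926   0.1012] std [0.0322 0.0061 0.0332]
F world [ 0.4416 -0.2905 -1.5399] F tube frame [-0.5012  0.2486  1.529 ] moment [ 0.0457  0.3899 -0.0155] t 14.5667
shift [-2.7147  0.2308 -1.7043] turn [-0.0006 -0.0004 -0.0012]
```

```bash
for i in 1; do python3 -m inch '[[[-0.3,0,-0.2],[0,0,0]],[[-0.6,0,-0.4],[0,0,0]],[[-0.8,0.1,-0.6],[0,0,0]],[[-0.8,0.1,-0.6],[0,0,0]]]'; done; python3 avg.py .0; python3 -m inch '[[[-0.3,0,-0.2],[0,0,0]],[[-0.6,0,-0.4],[0,0,0]],[[-0.8,0.1,-0.6],[0,0,0]],[[-0.8,0.1,-0.6],[0,0,0]]]';python3 avg.py .0
```

```text
t: 14.9
ee_pos: [0.5687, 0.022, 0.1364]
orientation: [2.968, -0.135, 0.935]
wrist_force: [1.3, -0.1, -0.9]
opening: 0.0175
gripper_force: 30.0
tip rel tube (axial,lat,toolz) mm [-82.8026   0.064    0.1283] std [0.0363 0.0127 0.0362]
F world [ 0.0299 -0.0865 -1.8873] F tube frame [-1.0516  0.0833  1.5677] moment [ 0.0827  0.4068 -0.0149] t 15.1
shift [-1.9024  0.124  -1.0927] turn [-0.0006 -0.0005 -0.0012]
t: 15.43
ee_pos: [0.5685, 0.0219, 0.1364]
orientation: [2.967, -0.135, 0.937]
wrist_force: [2.0, -0.1, -0.5]
opening: 0.0175
gripper_force: 30.0
tip rel tube (axial,lat,toolz) mm [-83.1356   0.1494   0.1888] std [0.0086 0.0118 0.0144]
F world [ 1.8374 -0.3807 -0.5562] F tube frame [1.2084 0.21   1.5251] moment [ 0.0068  0.0291 -0.0393] t 15.6333
shift [-1.5812  0.191  -0.9991] turn [-0.0003  0.0007 -0.001 ]
```

The collar has met the rim at about 2 N. A little more push will seat it, then I'll check with a picture.

```bash
python3 -m inch '[[[-0.3,0,-0.2],[0,0,0]],[[-0.6,0,-0.4],[0,0,0]],[[-0.6,0,-0.4],[0,0,0]],[[-0.6,0,-0.4],[0,0,0]]]';python3 avg.py .0; python3 - <<'E'
from h import *
im=save("side","s5")[:,:,::-1]
cv2.imwrite("pics/c6.png",cv2.convertScaleAbs(cv2.resize(im[170:280,190:310],None,fx=5,fy=5,interpolation=2),alpha=1.6))
E
```

```text
t: 15.97
ee_pos: [0.5683, 0.0218, 0.1365]
orientation: [2.967, -0.136, 0.938]
wrist_force: [4.6, -1.3, 1.8]
opening: 0.0173
gripper_force: 30.0
tip rel tube (axial,lat,toolz) mm [-83.2784   0.2808   0.2091] std [0.0111 0.0102 0.0093]
F world [ 5.1083 -1.1559  1.9224] F tube frame [5.3565 0.6809 1.4039] moment [-0.0563 -0.6009 -0.0934] t 16.1667
shift [-1.399  0.315 -1.026] turn [-0.0001  0.0017 -0.0009]
```

View pics/c6.png

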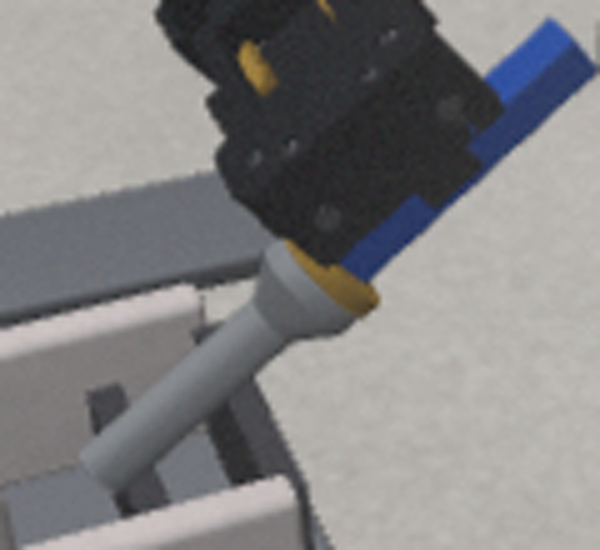

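The side view shows the collar flush on the rim at about (325,275) in the crop, with a push of about 6 N. Drawing out along the axis.

```bash
python3 -m inch '[[[1.6,-0.2,1.1],[0,0,0]],[[4.9,-0.5,3.4],[0,0,0]],[[9.8,-0.9,6.9],[0,0,0]],[[18,-1.7,12.6],[0,0,0]],[[28.5,-2.6,20.1],[0,0,0]],[[40.8,-3.8,28.7],[0,0,0]],[[53,-4.9,37.3],[0,0,0]],[[65.2,-6,45.9],[0,0,0]],[[77.5,-7.2,54.5],[0,0,0]],[[85.6,-7.9,60.2],[0,0,0]]]'; python3 -m inch '[[[12.2,-1.1,8.6],[0,0,0]],[[24.5,-2.3,17.2],[0,0,0]],[[24.5,-2.3,37],[0,0,0]],[[24.5,-2.3,60],[0,0,0]],[[24.5,-2.3,60],[0,0,0]]]'; python3 avg.py .145
```

```text
t: 17.05
ee_pos: [0.6546, 0.014, 0.1968]
orientation: [2.968, -0.135, 0.936]
wrist_force: [0.4, 0.1, -1.8]
opening: 0.0179
gripper_force: 30.0
t: 17.47
ee_pos: [0.6803, 0.0115, 0.2614]
orientation: [2.963, -0.135, 0.946]
wrist_force: [0.4, -1.0, -0.7]
opening: 0.0175
gripper_force: 30.0
tip rel tube (axial,lat,toolz) mm [ 75.044    0.0764 -34.7668] std [1.0443 0.172  1.9849]
F world [-0.1661  0.0437 -1.5107] F tube frame [-1.0053 -0.0282  1.1404] moment [ 0.0761  0.417  -0.0218] t 17.6667
shift [  7.5647  -0.7558 -37.0772] turn [-0.0005 -0.0002 -0.0013]
```

```bash
python3 - <<'E'
from avg import *
im=cv2.imread("pics/top0.png").astype(int); m=(im[:,:,2]>im[:,:,1]+40)&(im[:,:,2]>im[:,:,0]+40); m[:, :425]=0;m[:,485:]=0;m[:280]=0;m[350:]=0
ys,xs=np.nonzero(m); c=((xs.min()+xs.max())/2,(ys.min()+ys.max())/2); C=onz("top",c,.015)
im=cv2.imread("pics/side0.png").astype(int); m=(im[:,:,2]>im[:,:,1]+40)&(im[:,:,2]>im[:,:,0]+40); m[:400]=0
ys,xs=np.nonzero(m); c2=((xs.min()+xs.max())/2,(ys.min()+ys.max())/2); C2=onz("side",c2,.015); print(c,C,c2,C2)
C=(C+C2)/2; P,Rc,F,Tq,s=avg(4); x,z,Rt=axes(psi,0)
print("shift",1000*(np.r_[C[:2],.115]+.139*x+.019*z-P),"turn",(R.from_matrix(Rt)*Rc.inv()).as_rotvec(),P)
E
```

```text
(np.float64(453.0), np.float64(311.0)) [ 0.4444 -0.2775  0.015 ] (np.float64(308.5), np.float64(433.0)) [ 0.4432 -0.2774  0.015 ]
shift [ -94.3338 -302.3402 -157.5195] turn [ 0.0548  0.6048 -0.0009] [0.6765 0.0121 0.2535]
```

```bash
python3 -m inch '[[[-30,-100,10],[0.055,0.605,0]],[[-30,-100,10],[0.055,0.605,0]],[[-94,-302,0],[0.055,0.605,0]],[[-94,-302,0],[0.055,0.605,0]],[[-94,-302,0],[0.055,0.605,0]],[[-94,-302,0],[0.055,0.605,0]],[[-94,-302,0],[0.055,0.605,0]],[[-94,-302,0],[0.055,0.605,0]],[[-94,-302,0],[0.055,0.605,0]],[[-94,-302,0],[0.055,0.605,0]]]'; python3 -m inch '[[[0,0,-30],[0,0,0]],[[0,0,-60],[0,0,0]],[[0,0,-90],[0,0,0]],[[0,0,-120],[0,0,0]],[[0,0,-140],[0,0,0]],[[0,0,-152],[0,0,0]],[[0,0,-157],[0,0,0]],[[0,0,-157],[0,0,0]],[[0,0,-157],[0,0,0]],[[0,0,-157],[0,0,0]]]'; python3 - <<'E'
from avg import *
P,Rc,F,Tq,s=avg(4);m=Rc.as_matrix(); print("tip",P-.019*m[:,2]-.139*m[:,0],"rodx",m[:,0],F,s,manip.observe()["t"])
t=save("top","t9");s=save("side","s9")
for c in("top","side"): print(manip.place_of(c,"rod_tip")[:1])
a=np.hstack([cv2.resize(t[190:390,370:570],(400,400)),cv2.resize(s[240:480,200:440],(400,400))])[:,:,::-1]
cv2.imwrite("pics/c9.png",cv2.convertScaleAbs(a,alpha=1.5))
E
```

```text
t: 18.7
ee_pos: [0.5828, -0.2916, 0.2546]
orientation: [-3.137, 0.148, -0.003]
wrist_force: [-0.2, -0.3, -1.7]
opening: 0.0172
gripper_force: 30.0
t: 19.53
ee_pos: [0.5848, -0.2907, 0.1008]
orientation: [3.137, -0.143, 0.009]
wrist_force: [-0.2, 0.5, -1.6]
opening: 0.0175
gripper_force: 30.0
tip [ 0.4459 -0.278   0.1187] rodx [ 0.9958 -0.091   0.0053] [ 0.1489  0.3615 -1.5575] [0.0002 0.0001 0.0003] 19.7333
[]
[{'point': [309.3, 386.6], 'conf': 0.8}]
```

View pics/c9.png

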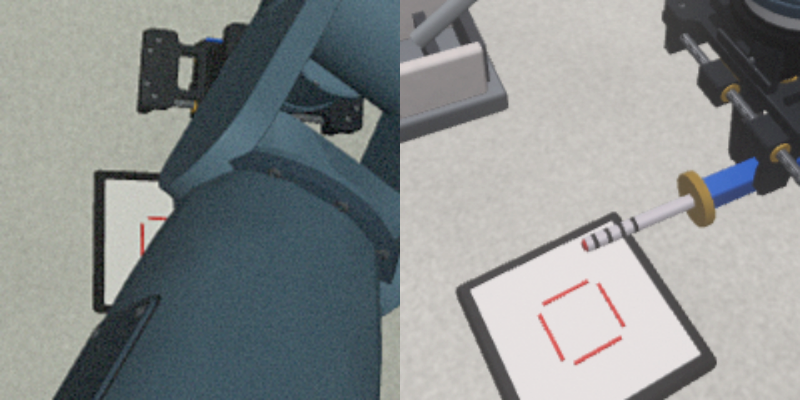

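The side view shows the level rod with its tip at about (312,386) over the panel, clear of everything. I'll check the tip position, settle and hand in.

```bash
python3 -m inch '[[[0,0,0],[0,0,0]],[[0,0,0],[0,0,0]],[[0,0,0],[0,0,0]],[[0,0,0],[0,0,0]]]'; python3 - <<'E'
from h import *
p=onz("side",(311,386.3),.1187); print(p); o=manip.observe(); print(o["qd"])
if np.hypot(p[0]-.444,p[1]+.2775)<.012: print(manip.hand_in())
E
```

```text
t: 20.27
ee_pos: [0.5835, -0.2901, 0.0987]
orientation: [-3.138, 0.143, -0.004]
wrist_force: [-0.7, 0.2, -1.4]
opening: 0.0173
gripper_force: 30.0
[ 0.44617446 -0.2782391   0.1187    ]
[ 0.00130955  0.00185993  0.00047114  0.00156814 -0.00072246 -0.00048713]
the job is handed in; nothing more can be done
None
```

I seated the rod fully in the guide tube with a push of about 6 N, drew it out, and handed in at 20.3 s with it held level and still, its tip about 2 mm from the red square's centre and 10 cm above the panel; the hand-in call returned no verdict.

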